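# Zero the measuring tweezers at the set tip gap

## Task

The electronic measuring tweezers have to be zeroed at the tip gap set on the zeroing block. Lift them out of their stand, squeeze them until their tips are as far apart as the block's two brass contacts, and bring them down from above so that one tip rests on the middle of each sprung contact and presses it about halfway in. Never close the tips onto each other, leave the things around alone, and finish while still holding the squeezed tweezers steady on the contacts, so that the zero can be taken.

Things in the scene. Friction and masses are not known exactly. Their poses are not given: they have to be found in the camera images.
- tweezer: Loose measuring tweezers, 170 mm long, 60 g, level in the stand: white housing with display at the back (x -119 to -63 mm, 36 wide, 18 high), two black sprung arms with ribbed grey grip pads, brass noses bent straight down. Origin midway between the pads at the arms' mid-height (60 mm above the worktop in the stand); x forward to the tips, y to the left arm, z up.
- pad_left (a point): Centre of the outer face of the left grip pad (30 mm along x, 17 mm high, upright). Grip both pads across y. Width over the pads 51.2 mm at rest with the tips 46 mm apart (centre to centre); each 1 mm less over the pads brings the tips 1.67 mm closer: tip gap 36 mm at 45.2, 24 mm at 38.0, 12 mm at 30.8 mm. Outer faces are parallel at tip gap 24 mm, 0.088 rad off at rest.
- pad_right (a point): Centre of the outer face of the right grip pad, as the left one. The two arms are sprung open alike: each takes about 2.4 N at the pad to start moving, 5.6 N at tip gap 36 mm and 13 N at 12 mm, so that the tweezers, held by the pads alone, centre themselves between the fingers.
- tip_left (a point): lowest point of the left brass tip (round, 4 mm thick): 50 mm ahead of the tweezers' origin and 38 mm below it, 23 mm to the left at rest
- tip_right (a point): lowest point of the right brass tip, as the left one, 23 mm to the right at rest
- tweezer_left (a joint): closing angle of the left arm about its pivot 75 mm behind the grip pads: 0 at rest (open) to 0.17 rad, sprung open
- tweezer_right (a joint): the same for the right arm
- stand: Fixed stand, grey base 190 x 92 x 8 mm; origin on the worktop under the tweezers' origin, x as theirs. Black saddle under the housing (x -120 to -76 mm, cheeks and back stop to 63 mm high, open above); steel rest bar under the arms at x = 31 mm, 72 mm long on two posts (caps 55 mm high). Beside and below the pads it is free down to the base. Lift the tweezers straight up.
- zero_block: Fixed zeroing block, black base 84 x 120 x 12 mm; origin on the worktop under its centre. On a rail along its y stand a grey fixed post and a blue sliding post, 31 mm high, 30 mm long in x, a brass contact in the middle of each (x = 0); all else is lower. The contacts lie along the block's y; the tweezers may come from either side along its x, either tip on either contact.
- zero_block_slide (a joint): setting of the blue post, locked for this job (40 N friction), 0 to 0.024 m: the contacts are 12 mm plus this value apart, centre to centre
- top_a (a point): centre of the top of the brass contact on the grey post: round flat button of 8 mm diameter, 44 mm above the worktop when not pressed, on a thin brass stem
- top_b (a point): centre of the top of the brass contact on the blue post, same button
- contact_a (a joint): how far contact a is pressed down, 0 to 0.008 m (springs back; 0.2 N to start, about 0.4 N halfway, 0.7 N at the bottom)
- contact_b (a joint): the same for contact b
- tin: bystander: round white tin, 63 mm diameter, 24 mm high; origin under its centre
- gear: bystander: green printed gear, 36 mm diameter, 18 mm high; origin under its centre
- oil: bystander: small upright amber oil bottle with a green cap, 38 mm diameter, 91 mm high; origin under its centre
- usb: bystander: blue USB stick, 19 x 54 x 8 mm; origin under its centre

How it is judged:
By the outcome, as a careful person would: the job done as asked, in the order asked, and still so for the second after the job is handed in, while the arm keeps its last pose, push and grip.
It also fails if it takes over 45 s, if anything falls off the work surface, if the arm or the gripper's body presses on something with over 40 N, if the wrist force passes 120 N, or if a joint passes its speed limit or range.

## Robot

A 6-joint arm with a two-finger parallel gripper is mounted at the origin on a cart in front of the work surface, level with it; the furniture and walls round the work are solid. World frame = base frame: x ahead of the robot, y to its left, z up, the work surface at z = 0. Lengths are in m, angles in degrees, forces in N, time in s.
With the tool pointing down it reaches from about 0.35 to 0.875 m from the base axis. Payload 4.2 kg.
Tool frame: the origin (TCP) lies on the centre line of the jaws, within the pads' length; the fingertips stand 11 mm ahead of it and the grasp point (between the pads) lies 8 mm behind it; z points along the fingers, y is the line along which they close (so a half turn about z gives the same grasp; the last joint's range is limited). The gripper opens to 87 mm and grips with 3 to 60 N. Pads are 19 mm wide; open, the fingers measure 117 mm over their backs; the gripper's body (75 mm by 190 mm) begins 51 mm behind the grasp point.
Start: joints at [14.817, 22.042, 0.453, 0, -68.411, -14.817], TCP at [0.625, 0, 0.234] pointing down, gripper open.
Joint ranges: [-179.83, 179.83], [-69.29, 118.12], [-61.27, 80.66], [-181.25, 117.63], [-171.15, -9.14], [-177.46, 177.46]. Speed limits (degrees/s): [159.86, 159.86, 180, 180, 180, 180].

## Interface

Orientations are given as [roll, pitch, yaw] about the fixed x, y, z axes, in that order (R = Rz(yaw) Ry(pitch) Rx(roll)).
In Python, from station import monitor, optics, workorder gives the robot as it stands. The module is installed in compiled form; this text tells all that it offers.
- The arm moves only by the tool jog_arm, never from a script. Its argument "steps" is a list that holds one entry, the list of rows, each a list of 7 numbers: the shift along the tool's x, y, z in m, then the turn, a rotation vector about the tool's x, y, z in degrees, then the opening, from 0 (shut) to 1 (fully open). In form: [[[dx, dy, dz, rx, ry, rz, hand], ...]]. A call has 1 to 20 rows; each row shifts and turns the commanded pose from where the row before left it, along the tool's axes as they then stand; what a row does not reach is not made up. A row lasts 1/8 s, in which the tool goes at most 62.5 mm and 10.7 degrees, less where a joint would pass 70% of its speed; a pose out of reach is approached as far as the arm can. A call is refused whole if a number of a shift passes 0.0625 or a number of a turn 10.7, either way. A call with a gripper value outside its range is refused whole. The fingers move at their own pace and stop on an object; the grip force is fixed at half the most. Time passes only in rows, so rows that do not move let the fingers close. It gives the time, the measured TCP pose, the force, the opening and the grip force at its end, in the units of the state.
- monitor.get_state(): the state, without advancing time (a new reading comes with each control period).
- optics.camera(name): name is "scene" or "side" or "wrist"; returns (picture, depth): 480x640x3 uint8, blue, green, red; 480x640 float32, m along the optical axis (not along the pixel's ray), 0 where there is no reading.
- optics.camera_info(name): a dict with "mtx" (3x3 intrinsics, pixels), "xyz" and "attitude" of the camera in the world. Camera axes: x right, y down, z forward; pixel columns grow to the right and rows downward; lengths in m; the calibration is good to about 2 mm. The wrist camera is an equidistant fisheye: a pixel r from the principal point sees the ray r / f radians off the axis. A picture is of the moment at which its call begins: read the wrist's pose just before it. camera_info takes no time and is no camera call; for the wrist camera it gives the pose at the moment of the call.
- workorder.job_done(): hands the job in; it is judged then, once.
Trained networks look in the newest picture that a camera, given by its name, has taken for a name from the list of things; names that differ only in an ending like _2 or _b are one class to them, and where a whole thing is asked for, a point or a joint stands for the part that bears it (a point fixed in the world has none). Each returns a list of dicts, best first, with "score" (0 to 1); they miss things now and then, are a little off and sometimes report something else, mostly with a low value. They report only what shows in the picture. A call takes as long as a camera call.
- optics.look_for(camera, name): "centre" ([row, column] in pixels, amid what is visible of it).
The state is a dict: "clock": time; "qpos": joint angles; "joint_vel": joint speeds; "effort": joint torques, N m; "eef_pos": TCP position; "eef_rot": TCP orientation; "ft_force": force on the tool from outside, world axes, zero at the start; "ft_torque": the same for the moment, N m; "width": opening from 0.0 (shut) to 1.0 (fully open); "finger_force": force on a finger pad.
Only numpy, scipy, OpenCV 4.12 (cv2) and the standard library are available. Lean on these libraries where they do the work, as an engineer would, in place of code of your own. Each camera call takes 0.05 s, during which the arm holds its last target. There are 200 camera calls.

## Working session

There is one attempt and no reset: what is moved stays moved. The work goes in short steps, Python scripts to look and compute and a tool call to move; the robot and the scene stay as the last step left them, time stands still between calls to the robot, and variables do not carry over. Pictures are saved under pics/ and viewed, at most 12 in all, crops included, and the job is handed in when it is done.

Besides the shell and the picture viewer there is one more tool, called after "Call:" as a command line: name --argument value ..., lists and objects as JSON in quotes. jog_arm: Moves the arm, as the interface text tells. Its arguments: {"type":"object","properties":{"steps":{"type":"array","items":{"type":"array","items":{"type":"array","items":{"type":"number"}}}}},"required":["steps"]}

```bash
mkdir -p pics
cat > h.py <<'E'
import numpy as np, cv2
from scipy.spatial.transform import Rotation as R
from station import monitor, optics, workorder
def info(c):
    i=optics.camera_info(c); return np.array(i["mtx"]),np.array(i["xyz"]),i["attitude"]
def rot(a):
    a=np.array(a,float)
    return a if a.shape==(3,3) else R.from_euler('xyz',a,degrees=True).as_matrix()
def ray(c,rc,I=None):
    K,p,a=I or info(c); x=(rc[1]-K[0,2])/K[0,0]; y=(rc[0]-K[1,2])/K[1,1]
    if c=="wrist":
        t=np.hypot(x,y); d=np.array([np.sin(t)*x/max(t,1e-9),np.sin(t)*y/max(t,1e-9),np.cos(t)])
    else: d=np.array([x,y,1.])
    return p,rot(a)@d
def onz(c,rc,z,I=None):
    p,d=ray(c,rc,I); return p+d*(z-p[2])/d[2]
E
python3 - <<'E'
from h import *
s=monitor.get_state(); print(s)
ims=[]
for c in["scene","side","wrist"]:
    print(c,optics.camera_info(c))
    im,d=optics.camera(c); cv2.imwrite(f"pics/{c}0.png",im); np.save(f"{c}0.npy",d)
    for n in["tweezer","pad_left","tip_left","tip_right","stand","zero_block","top_a","top_b","oil","tin","gear","usb"]:
        r=optics.look_for(c,n)
        print(c,n,[(round(q["score"],2),np.round(q["centre"]).astype(int).tolist()) for q in r[:3]])
E
```

```text
{'clock': 0.0, 'qpos': array([ 1.48164791e+01,  2.20899603e+01,  3.79140862e-01, -2.88356295e-02,
       -6.84117350e+01, -1.48159226e+01]), 'joint_vel': array([ 0.03240884, -0.03505681, -0.01333786, -0.01265352, -0.02674742,
        0.05804516]), 'effort': array([ 5.69075401e-04, -3.90661991e+01,  1.87403029e+01,  4.22001421e+00,
        1.09914420e-02, -1.81494070e-04]), 'eef_pos': array([6.24412031e-01, 1.58451894e-05, 2.32464060e-01]), 'eef_rot': array([ 1.79874667e+02, -5.44016432e-03, -9.00100758e+01]), 'ft_force': array([ 0.52116981, -0.80824234, -0.11273881]), 'ft_torque': array([-0.0141573 ,  0.01484075,  0.0183713 ]), 'finger_force': 0.0, 'width': 0.9946095331227651}
scene {'mtx': array([[544.65164589,   0.        , 310.91037047],
       [  0.        , 544.65164589, 243.7517683 ],
       [  0.        ,   0.        ,   1.        ]]), 'xyz': array([-0.07777536, -0.57876004,  0.97235403]), 'attitude': array([-136.17089174,   -0.43224535,  -47.47900745])}
scene tweezer [(0.81, [238, 245])]
scene pad_left [(0.46, [221, 246])]
scene tip_left [(0.56, [217, 251])]
scene tip_right [
[... 940 characters left out ...]
        , 324.95521306],
       [  0.        , 371.64829954, 247.66138084],
       [  0.        ,   0.        ,   1.        ]]), 'xyz': array([ 0.625106  , -0.07291288,  0.38539067]), 'attitude': array([ 1.64633373e+02, -8.21939392e-02, -1.79985409e+02])}
wrist tweezer [(0.73, [359, 396])]
wrist pad_left [(0.64, [376, 428])]
wrist tip_left [(0.57, [377, 428]), (0.53, [31, 457])]
wrist tip_right [(0.85, [358, 395])]
wrist stand [(0.93, [366, 400]), (0.31, [186, 224])]
wrist zero_block [(0.72, [365, 403]), (0.57, [56, 442]), (0.22, [375, 428])]
wrist top_a [(0.48, [28, 457])]
wrist top_b [(0.48, [28, 457])]
wrist oil []
wrist tin [(0.7, [181, 224])]
wrist gear [(0.67, [354, 239])]
wrist usb []
```

View pics/scene0.png

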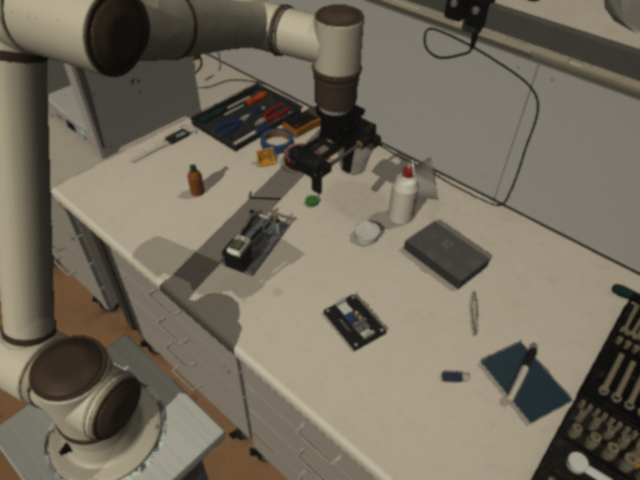

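View pics/wrist0.png

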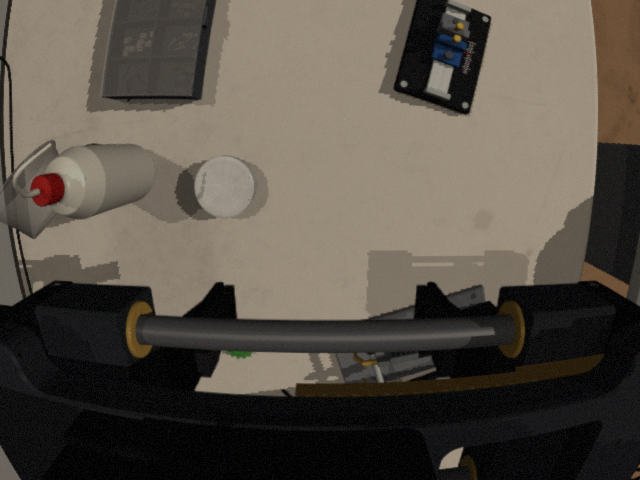

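The scene view shows the tweezers in the stand around (238,245), with the tips pointing to the upper right, and the block around (323,353). The wrist view shows the block at (56,442) and the stand mostly hidden by the gripper. Next I'll get coarse positions and choose viewpoints.

Run:
```python
from h import *
print("tz",onz("scene",(238,245),.06),"tipL",onz("scene",(217,251),.03),"tipR",onz("scene",(227,265),.03),"stand",onz("scene",(248,255),.02))
print("side tz",onz("side",(238,260),.06),"blk",onz("side",(305,340),.02))
print("blk",onz("scene",(323,353),.02),"wrist",onz("wrist",(56,442),.02),onz("wrist",(28,459),.044),onz("wrist",(40,455),.044))
print("oil",onz("scene",(182,194),.045),"gear",onz("scene",(203,311),.01),"tin",onz("wrist",(186,224),.02))
im=cv2.imread("pics/scene0.png"); a=cv2.resize(im[170:370,200:400],(600,600),interpolation=2); cv2.imwrite("pics/sc_crop.png",a)
```

```text
tz [0.48096501 0.13378977 0.06      ] tipL [0.55987696 0.20068989 0.03      ] tipR [0.55880475 0.14915185 0.03      ] stand [0.49892949 0.12265059 0.02      ]
side tz [0.48783412 0.12896575 0.06      ] blk [ 0.49440136 -0.19767568  0.02      ]
blk [ 0.48960061 -0.18976748  0.02      ] wrist [ 0.50720116 -0.17186171  0.02      ] [ 0.49653278 -0.19680323  0.044     ] [ 0.50122415 -0.18346587  0.044     ]
oil [0.53935063 0.39672714 0.045     ] gear [0.71804978 0.14084435 0.01      ] tin [ 0.72628911 -0.03693944  0.02      ]
```

View pics/sc_crop.png

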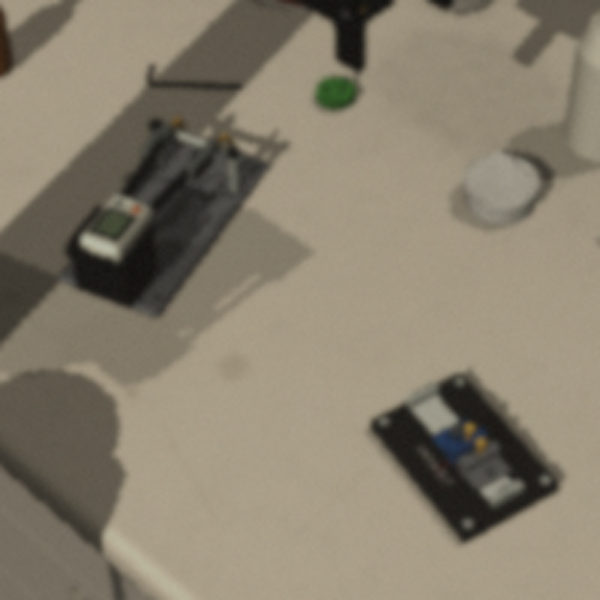

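The enlarged crop shows the tweezers lying in the stand with the tips to the upper right (about (178,122) and (225,138)). A hex key lies just beyond them. The block's contacts are at about (470,428) and (480,443). I'll look at the block close up first.

Call:
jog_arm --steps '[[[0.018, 0.02, 0.018, 0, 0, 0, 1], [0.018, 0.02, 0.018, 0, 0, 0, 1], [0.018, 0.02, 0.018, 0, 0, 0, 1], [0.018, 0.02, 0.018, 0, 0, 0, 1], [0.018, 0.02, 0.018, 0, 0, 0, 1], [0.018, 0.02, 0.018, 0, 0, 0, 1], [0, 0, 0, 0, 0, 0, 1], [0, 0, 0, 0, 0, 0, 1]]]'

```text
clock: 2.95
eef_pos: [0.5063, -0.1079, 0.1264]
eef_rot: [-179.9, -0.0, -90.0]
ft_force: [-0.5, -0.6, 1.0]
width: 1.002
finger_force: 0.0
```

```bash
cat > look.py <<'E'
from h import *
import sys,pickle
def look(tag,names):
    I=info("wrist"); im,d=optics.camera("wrist"); cv2.imwrite(f"pics/{tag}.png",im); pickle.dump((I,d),open(f"{tag}.pkl","wb"))
    for n in names:
        r=optics.look_for("wrist",n)
        print(n,[(round(q["score"],2),np.round(q["centre"],1).tolist()) for q in r[:3]])
if __name__=="__main__": look(sys.argv[1],sys.argv[2:])
E
python3 look.py b1 zero_block top_a top_b
```

```text
zero_block [(0.68, [148.5, 332.0])]
top_a [(0.42, [136.2, 338.1])]
top_b [(0.42, [136.2, 338.1])]
```

View pics/b1.png

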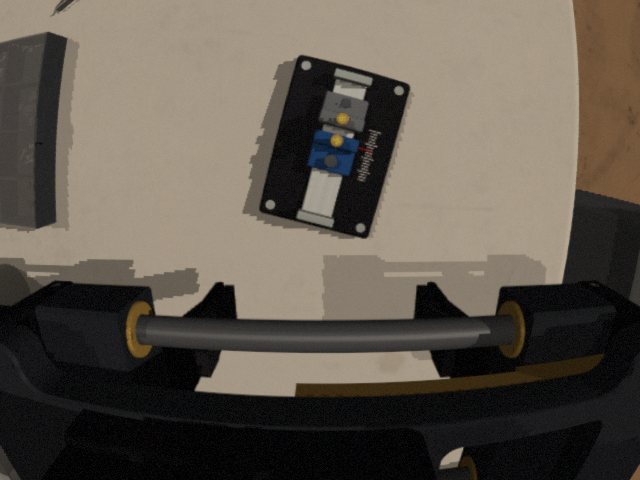

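The block is clear, with brass buttons at rows and columns of about (118,343) on the grey post and (140,337) on the blue post. I'll take a second, lower and shifted view for triangulation.

Call:
jog_arm --steps '[[[-0.01, 0.03, 0.02, 0, 0, 0, 1], [-0.01, 0.03, 0.02, 0, 0, 0, 1], [0, 0, 0, 0, 0, 0, 1], [0, 0, 0, 0, 0, 0, 1]]]'

```text
clock: 3.65
eef_pos: [0.4467, -0.0877, 0.0863]
eef_rot: [-179.9, -0.0, -89.9]
ft_force: [-0.0, 0.4, -0.3]
width: 1.002
finger_force: 0.0
```

```bash
python3 look.py b2 zero_block
cat > brass.py <<'E'
from h import *
import pickle
def blobs(tag,box):
    im=cv2.imread(f"pics/{tag}.png"); r0,r1,c0,c1=box; s=cv2.resize(im[r0:r1,c0:c1],None,fx=4,fy=4,interpolation=cv2.INTER_CUBIC)
    h=cv2.cvtColor(s,cv2.COLOR_BGR2HSV); m=cv2.inRange(h,(12,110,90),(32,255,255))
    n,l,st,ce=cv2.connectedComponentsWithStats(m)
    return [(st[i,4]/16,st[i,2]/4,st[i,3]/4,(ce[i,1]+.5)/4-.5+r0,(ce[i,0]+.5)/4-.5+c0) for i in range(1,n) if st[i,4]>150]
def tri(rays):
    A=0;b=0
    for p,d in rays:
        d=d/np.linalg.norm(d);M=np.eye(3)-np.outer(d,d);A=A+M;b=b+M@p
    return np.linalg.solve(A,b)
E
python3 - <<'E'
from brass import *
print(monitor.get_state()["eef_pos"])
for t in["b1","b2"]:
    I,d=pickle.load(open(t+".pkl","rb"))
    for b in blobs(t,(50,290,200,450)):
        print(t,np.round(b,2),onz("wrist",b[3:],.044,I),d[int(round(b[3])),int(round(b[4]))])
E
```

```text
zero_block [(0.77, [117.0, 241.2])]
[ 0.44679504 -0.08780559  0.08633497]
b1 [120.62  13.    12.   118.32 342.14] [ 0.49565379 -0.199621    0.044     ] 0.0
b1 [113.25  12.    12.   140.18 336.18] [ 0.49932192 -0.18576502  0.044     ] 0.22474259
b2 [173.44  16.75  13.75  77.9  232.24] [ 0.49539751 -0.19948693  0.044     ] 0.17708205
b2 [169.19  16.5   14.   103.62 225.51] [ 0.49901595 -0.1856519   0.044     ] 0.17967145
```

Run:
```python
from brass import *
B={t:blobs(t,(50,290,200,450)) for t in("b1","b2")};I={t:pickle.load(open(t+".pkl","rb"))[0] for t in B}
P=[tri([ray("wrist",B[t][k][3:],I[t]) for t in B]) for k in(0,1)]
print(P,np.linalg.norm(P[0]-P[1]),np.degrees(np.arctan2(*(P[1]-P[0])[1::-1]))-90)
q=[onz("wrist",s,.012,I["b1"])[:2] for s in[(66,306),(91,399),(205,270),(228,360)]]
print(q,[np.degrees(np.arctan2(*(v)[::-1])) for v in(q[2]-q[0],q[3]-q[1],q[0]-q[1],q[2]-q[3])])
```

```text
[array([ 0.49561897, -0.1996803 ,  0.04310102]), array([ 0.4992927 , -0.18578559,  0.04297496])] 0.014372724494024384 -14.809991136638374
[array([ 0.51974771, -0.24063968]), array([ 0.45358209, -0.22349697]), array([ 0.54632845, -0.13985619]), array([ 0.48052085, -0.12267494])] [np.float64(75.22519487582231), np.float64(75.04053021524314), np.float64(-14.525253010464077), np.float64(-14.6323286681277)]
```

Call:
jog_arm --steps '[[[-0.03, 0, -0.03, 0, 0, 0, 1], [-0.04, -0.007, -0.03, 0, 0, 0, 1], [-0.05, -0.01, -0.02, 0, 0, 0, 1], [-0.05, -0.01, 0, 0, 0, 0, 1], [-0.05, -0.01, 0, 0, 0, 0, 1], [-0.05, -0.01, 0, 0, 0, 0, 1], [-0.04, -0.01, 0, 0, 0, 0, 1], [0, 0, 0, 0, 0, 0, 1], [0, 0, 0, 0, 0, 0, 1], [0, 0, 0, 0, 0, 0, 1]]]'

```text
clock: 5.0
eef_pos: [0.5019, 0.221, 0.1657]
eef_rot: [180.0, 0.0, -90.1]
ft_force: [-0.6, 0.6, -0.3]
width: 0.999
finger_force: 0.0
```

```bash
python3 look.py t1 tweezer pad_left pad_right tip_left tip_right stand
```

```text
tweezer [(0.7, [127.9, 367.3])]
pad_left []
pad_right [(0.64, [125.5, 266.9])]
tip_left [(0.81, [181.7, 287.7])]
tip_right [(0.7, [123.2, 270.8]), (0.58, [182.1, 286.6])]
stand [(0.56, [152.4, 305.6])]
```

View pics/t1.png

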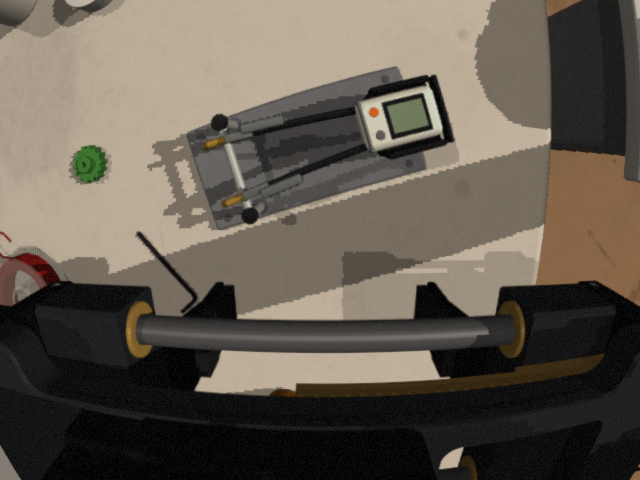

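The tweezers are seen from above. The housing is at about (118,401), the brass noses at (143,214) and (200,233), and the grey pads at about (125,265) and (182,282). The yaw comes out near +16°. A second view follows for triangulation.

Call:
jog_arm --steps '[[[0, -0.025, 0.02, 0, 0, 0, 1], [0, -0.025, 0.02, 0, 0, 0, 1], [0, 0, 0, 0, 0, 0, 1], [0, 0, 0, 0, 0, 0, 1]]]'

```text
clock: 5.85
eef_pos: [0.5517, 0.2219, 0.1258]
eef_rot: [180.0, -0.0, -90.0]
ft_force: [-0.9, 0.3, 0.0]
width: 1.0
finger_force: 0.0
```

```bash
python3 look.py t2 tweezer pad_left tip_left
python3 - <<'E'
from brass import *
im=cv2.imread("pics/t2.png"); cv2.imwrite("pics/t2c.png",cv2.resize(im[40:260,180:540],None,fx=2.2,fy=2.2,interpolation=2))
im=cv2.imread("pics/t1.png"); cv2.imwrite("pics/t1c.png",cv2.resize(im[60:240,180:460],None,fx=2.8,fy=2.8,interpolation=2))
for t,b in(("t1",(60,240,190,460)),("t2",(30,270,180,560))):
    for x in blobs(t,b): print(t,np.round(x,1))
E
```

```text
tweezer [(0.83, [127.4, 446.5])]
pad_left [(0.86, [184.3, 358.5])]
tip_left [(0.91, [187.1, 363.1])]
t1 [ 24.3   7.8   7.  110.4 374.5]
t1 [111.2  19.2  10.5 141.8 214. ]
t1 [131.1  19.2  13.2 199.7 233.5]
t2 [ 21.    5.8   9.2 108.5 469.7]
t2 [200.9  26.8  13.2 135.8 276.7]
t2 [  9.6   5.2   3.5 139.1 261. ]
t2 [215.7  26.   16.  206.  299.1]
```

View pics/t2c.png

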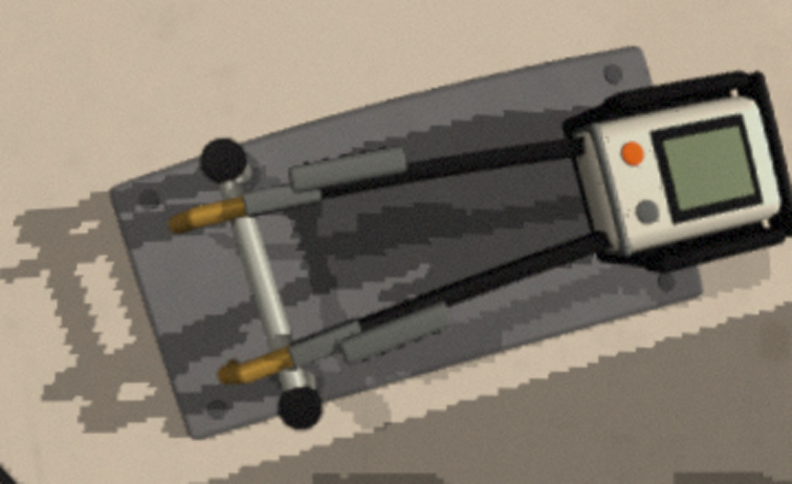

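View pics/t1c.png

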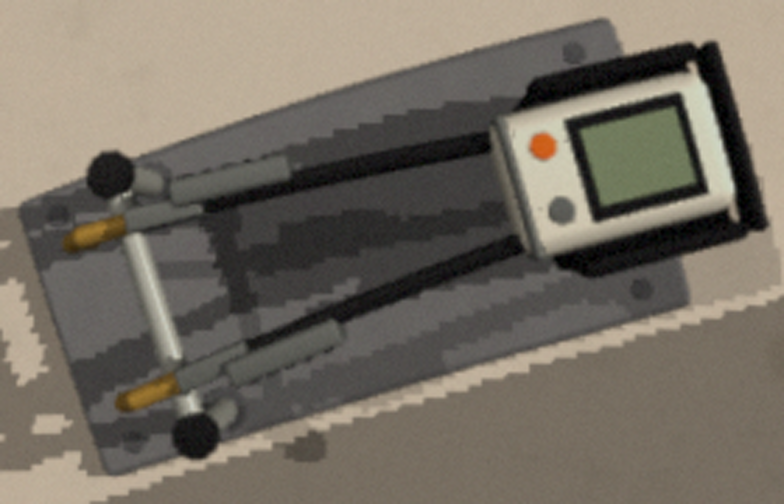

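Both crops show matching features: orange and grey buttons, black post caps, pads and noses. Triangulating those.

Run:
```python
from brass import *
I={t:pickle.load(open(t+".pkl","rb"))[0] for t in("t1","t2")}
f=lambda t,u,v:(60+(v+.5)/2.8-.5,180+(u+.5)/2.8-.5) if t=="t1" else (40+(v+.5)/2.2-.5,180+(u+.5)/2.2-.5)
pts={"orange":((543,146),(632,153)),"grey":((562,209),(648,211)),"capR":((110,176),(223,161)),"capL":((195,434),(300,407)),
"padR_front":((172,190),(292,178)),"padR_back":((290,163),(405,157)),"padL_front":((232,377),(347,353)),"padL_back":((342,328),(452,312)),
"d1":((570,120),(655,131)),"d4":((597,219),(677,221)),"d2":((684,95),(746,116)),"d3":((707,190),(762,198)),"noseR":((68,243),(173,225)),"noseL":((122,404),(226,373))}
P={}
for k,(a,b) in pts.items():
    P[k]=tri([ray("wrist",f("t1",*a),I["t1"]),ray("wrist",f("t2",*b),I["t2"])]); print(k,np.round(P[k],4))
m=lambda *n:np.mean([P[x] for x in n],0)
ang=lambda v:round(np.degrees(np.arctan2(v[1],v[0])),2)
c=m("capL","capR");h=m("d1","d2","d3","d4");p=m("padR_front","padR_back","padL_front","padL_back")
print("cap mid",c,"yaw caps",ang(P["capL"]-P["capR"])-90,"disp",h,"disp->cap",ang(c-h),"pad mid",p,"yaw pads",ang(m("padL_front","padL_back")-m("padR_front","padR_back"))-90)
print("d->nose",ang(m("noseR","noseL")-h),"nose mid",m("noseR","noseL"))
y=np.radians(ang(c-h));u=np.array([np.cos(y),np.sin(y)]);print("along: pad-cap",(p-c)[:2]@u,"nose-cap",(m("noseR","noseL")-c)[:2]@u,"origin from cap",c[:2]-.031*u)
```

```text
orange [0.4695 0.1233 0.0697]
grey [0.4651 0.1385 0.0707]
capR [0.5777 0.1274 0.0533]
capL [0.5569 0.1957 0.0535]
padR_front [0.5586 0.133  0.0648]
padR_back [0.5296 0.1273 0.0646]
padL_front [0.5444 0.179  0.0663]
padL_back [0.5172 0.1676 0.0672]
d1 [0.4632 0.1169 0.0707]
d4 [0.4568 0.1406 0.0717]
d2 [0.4358 0.1095 0.0722]
d3 [0.4296 0.132  0.0709]
noseR [0.594  0.1443 0.0398]
noseL [0.5785 0.188  0.0455]
cap mid [0.56729994 0.16157592 0.05340687] yaw caps 16.86 disp [0.44637805 0.12473384 0.07139314] disp->cap 16.94 pad mid [0.53744055 0.15171932 0.0657165 ] yaw pads 17.14
d->nose 16.48 nose mid [0.58626322 0.1661189  0.04263131]
along: pad-cap -0.03143571476938496 nose-cap 0.01946415796978992 origin from cap [0.53764502 0.15254344]
```

Origin is (0.5376, 0.1523) with yaw 16.9°, and all cues agree. I'll move above the tweezers and turn so the wrist camera faces the tips.

Call:
jog_arm --steps '[[[0.0348, 0.007, 0, 0, 0, 0, 1], [0.0348, 0.007, 0, 0, 0, 0, 1], [0, 0, 0, 0, 0, -9.72, 1], [0, 0, 0, 0, 0, -9.72, 1], [0, 0, 0, 0, 0, -9.72, 1], [0, 0, 0, 0, 0, -9.72, 1], [0, 0, 0, 0, 0, -9.72, 1], [0, 0, 0, 0, 0, -9.72, 1], [0, 0, 0, 0, 0, -9.72, 1], [0, 0, 0, 0, 0, -9.72, 1], [0, 0, 0, 0, 0, -9.72, 1], [0, 0, 0, 0, 0, -9.72, 1], [0, 0, 0, 0, 0, -9.72, 1], [0, 0, 0, 0, 0, 0, 1], [0, 0, 0, 0, 0, 0, 1]]]'

```text
clock: 7.92
eef_pos: [0.5379, 0.1525, 0.1259]
eef_rot: [-180.0, -0.0, 16.8]
ft_force: [-0.9, 0.2, -0.9]
width: 0.995
finger_force: 0.0
```

Call:
jog_arm --steps '[[[0, 0, 0.0185, 0, 0, 0, 1], [0, 0, 0.0185, 0, 0, 0, 1], [0, 0, 0.0185, 0, 0, 0, 1], [0, 0, 0.0185, 0, 0, 0, 1], [0, 0, 0, 0, 0, 0, 0.8], [0, 0, 0, 0, 0, 0, 0.65], [0, 0, 0, 0, 0, 0, 0.6], [0, 0, 0, 0, 0, 0, 0.57], [0, 0, 0, 0, 0, 0, 0.54], [0, 0, 0, 0, 0, 0, 0.51], [0, 0, 0, 0, 0, 0, 0.51], [0, 0, 0, 0, 0, 0, 0.51]]]'

```text
clock: 9.43
eef_pos: [0.5386, 0.1527, 0.052]
eef_rot: [-180.0, -0.1, 16.9]
ft_force: [1.1, 0.4, 0.9]
width: 0.514
finger_force: 6.4
```

```bash
python3 look.py g1 tip_left tip_right tweezer
```

```text
tip_left [(0.75, [281.4, 285.9])]
tip_right [(0.64, [286.2, 365.4])]
tweezer [(0.61, [285.8, 295.8])]
```

View pics/g1.png

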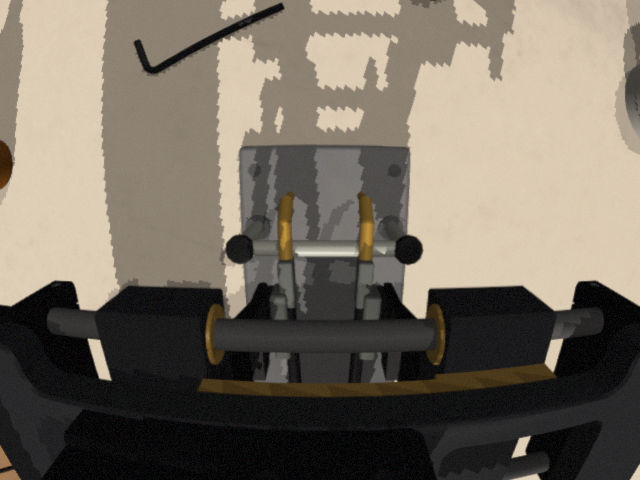

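The grasp is good, with force 6.4 N as expected and noses at about (200,287) and (200,366). The tweezers are still level in the stand. Now I'll squeeze to the working gap and lift.

Call:
jog_arm --steps '[[[0, 0, 0, 0, 0, 0, 0.48], [0, 0, 0, 0, 0, 0, 0.45], [0, 0, 0, 0, 0, 0, 0.42], [0, 0, 0, 0, 0, 0, 0.4], [0, 0, 0, 0, 0, 0, 0.38], [0, 0, 0, 0, 0, 0, 0.37], [0, 0, 0, 0, 0, 0, 0.37], [0, 0, 0, 0, 0, 0, 0.37], [0, 0, -0.005, 0, 0, 0, 0.37], [0, 0, -0.01, 0, 0, 0, 0.37], [0, 0, -0.015, 0, 0, 0, 0.37], [0, 0, -0.015, 0, 0, 0, 0.37], [0, 0, -0.015, 0, 0, 0, 0.37], [0, 0, -0.015, 0, 0, 0, 0.37], [0, 0, 0, 0, 0, 0, 0.37], [0, 0, 0, 0, 0, 0, 0.37]]]'

```text
clock: 11.62
eef_pos: [0.5376, 0.1523, 0.1262]
eef_rot: [-180.0, 0.0, 16.9]
ft_force: [-0.3, 0.1, -1.5]
width: 0.374
finger_force: 13.6
```

```bash
python3 look.py g2 tip_left tip_right
python3 - <<'E'
from brass import *
s=monitor.get_state();print(s["eef_pos"],s["width"],s["finger_force"])
im=cv2.imread("pics/g2.png"); cv2.imwrite("pics/g2c.png",cv2.resize(im[150:390,220:430],None,fx=2.5,fy=2.5,interpolation=2))
for t in("g1","g2"):
    for x in blobs(t,(160,275,240,420)): print(t,np.round(x,1))
E
```

```text
tip_left [(0.7, [283.6, 305.3])]
tip_right [(0.8, [280.9, 348.7])]
[0.53755339 0.15221734 0.12579482] 0.37250803340180694 13.55756385717541
g1 [721.9  14.5  64.5 229.1 285.2]
g1 [716.   14.8  64.5 230.5 366.4]
g2 [676.2  15.8  64.8 232.8 306.8]
g2 [674.3  14.   65.  232.8 345.4]
```

View pics/g2c.png

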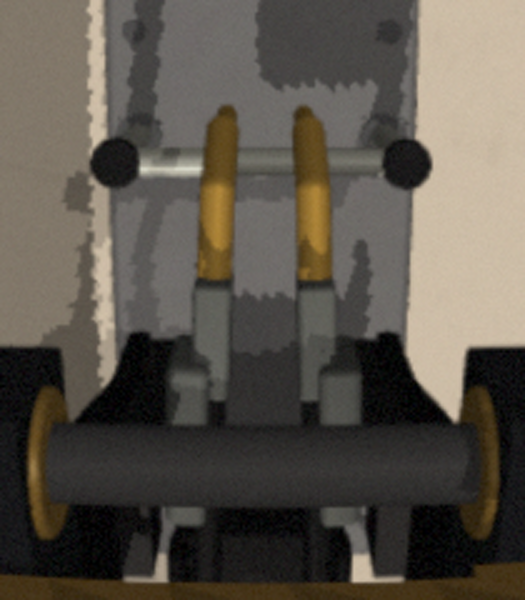

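The tweezers are held level in the air with the tips at about (193,311) and (193,342) in the full picture. Now I'll measure the gap and tip position relative to the TCP.

Run:
```python
from brass import *
yaw=np.radians(16.9)
for t,tcp in(("g1",(.5386,.1527,.052)),("g2",(.5376,.1522,.126))):
    im=cv2.imread(f"pics/{t}.png"); h=cv2.cvtColor(im,cv2.COLOR_BGR2HSV)
    m=cv2.inRange(h,(8,90,40),(34,255,255)); m[:185]=0;m[265:]=0;m[:,:260]=0;m[:,400:]=0
    n,l,st,ce=cv2.connectedComponentsWithStats(m); I=pickle.load(open(t+".pkl","rb"))[0]; T=[]
    for i in range(1,n):
        if st[i,4]<200: continue
        r,c=np.nonzero(l==i); r0=r.min(); cc=[round(c[r==q].mean(),1) for q in range(r0,r0+12)]
        w=onz("wrist",(r0+3,np.mean(c[(r>=r0+1)&(r<r0+6)])),tcp[2]-.030,I); d=w-np.array(tcp)
        T.append(w); print(t,r0,cc,"tool fwd,left mm",1e3*(d[0]*np.cos(yaw)+d[1]*np.sin(yaw)),1e3*(-d[0]*np.sin(yaw)+d[1]*np.cos(yaw)))
    print("gap",np.linalg.norm(T[0]-T[1]))
```

```text
g1 192 [np.float64(290.0), np.float64(290.0), np.float64(290.0), np.float64(289.0), np.float64(288.0), np.float64(287.5), np.float64(286.5), np.float64(286.0), np.float64(286.0), np.float64(286.0), np.float64(286.0), np.float64(286.0)] tool fwd,left mm 49.1462736404671 17.52997464210765
g1 192 [np.float64(361.0), np.float64(361.0), np.float64(361.0), np.float64(361.5), np.float64(363.0), np.float64(363.5), np.float64(364.0), np.float64(364.5), np.float64(364.5), np.float64(365.0), np.float64(365.0), np.float64(365.0)] tool fwd,left mm 49.182957082388754 -18.791092798065677
gap 0.03632108596488451
g2 192 [np.float64(310.5), np.float64(310.5), np.float64(310.5), np.float64(310.0), np.float64(310.5), np.float64(310.0), np.float64(309.5), np.float64(309.0), np.float64(308.5), np.float64(308.5), np.float64(308.5), np.float64(308.5)] tool fwd,left mm 49.024227173057376 6.905747802220885
g2 193 [np.float64(341.0), np.float64(341.5), np.float64(341.0), np.float64(341.5), np.float64(342.0), np.float64(342.5), np.float64(343.0), np.float64(343.0), np.float64(342.5), np.float64(343.0), np.float64(343.0), np.float64(343.0)] tool fwd,left mm 48.53497780165138 -8.611522569171985
gap 0.015524981311625732
```

Call:
jog_arm --steps '[[[0, 0, 0, 0, 0, 6.7, 0.367], [0, 0, 0, 0, 0, 10, 0.367], [0, 0, 0, 0, 0, 10, 0.367], [0, 0, 0, 0, 0, 5, 0.367], [0, 0.02, 0, 0, 0, 0, 0.367], [0, 0.03, 0, 0, 0, 0, 0.367], [0, 0.035, 0, 0, 0, 0, 0.367], [0, 0.035, 0, 0, 0, 0, 0.367], [0, 0.035, 0, 0, 0, 0, 0.367], [0, 0.035, 0, 0, 0, 0, 0.367], [0, 0.035, 0, 0, 0, 0, 0.367], [0, 0.035, 0, 0, 0, 0, 0.367], [0, 0.035, 0, 0, 0, 0, 0.367], [0, 0.03, 0, 0, 0, 0, 0.367], [0, 0.019, 0.01, 0, 0, 0, 0.367], [0, 0, 0.01, 0, 0, 0, 0.367], [0, 0, 0, 0, 0, 0, 0.367], [0, 0, 0, 0, 0, 0, 0.367], [0, 0, 0, 0, 0, 0, 0.367]]]'

```text
clock: 14.15
eef_pos: [0.4507, -0.1797, 0.1069]
eef_rot: [-180.0, -0.0, -14.7]
ft_force: [-0.6, 0.7, -0.7]
width: 0.371
finger_force: 13.7
```

```bash
python3 look.py h1 tip_left tip_right
python3 - <<'E'
from brass import *
s=monitor.get_state();print(s["eef_pos"],s["eef_rot"],s["width"],s["finger_force"],s["ft_force"])
im=cv2.imread("pics/h1.png"); cv2.imwrite("pics/h1c.png",cv2.resize(im[130:290,240:410],None,fx=3.5,fy=3.5,interpolation=2))
E
```

```text
tip_left [(0.96, [282.6, 302.2])]
tip_right [(0.67, [283.8, 347.1])]
[ 0.45050126 -0.17989622  0.10681517] [-1.79995349e+02 -3.20926783e-02 -1.47343688e+01] 0.37203295095968864 13.72522565536201 [-0.46843851  0.10932671 -1.06157275]
```

View pics/h1c.png

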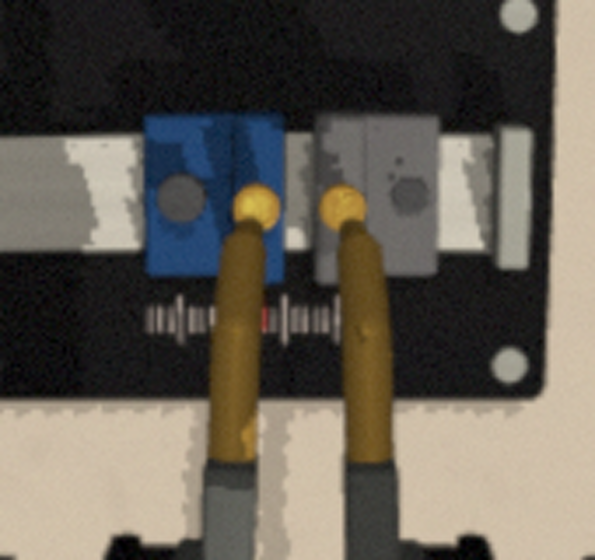

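Both buttons are visible just past the tips: contacts at crop (257,207) and (343,206), tip ends at about (246,228) and (353,228). I'll compute the remaining offset in the tool frame.

Run:
```python
from brass import *
I=pickle.load(open("h1.pkl","rb"))[0]; tcp=np.array([.4505,-.1799,.1068]); y=np.radians(-14.73); u=np.array([np.cos(y),np.sin(y)]); v=np.array([-u[1],u[0]])
def f(a,z):
    w=onz("wrist",(130+(a[1]+.5)/3.5-.5,240+(a[0]+.5)/3.5-.5),z,I)-tcp; return np.round(1e3*np.array([w[:2]@u,w[:2]@v]),2)
print("contacts",f((257,207),.044),f((343,206),.044))
for zz in(.0748,.0768,.0788): print("tips",f((247,232),zz),f((352,232),zz))
im=cv2.imread("pics/h1.png");h=cv2.cvtColor(im,cv2.COLOR_BGR2HSV)
m=((h[...,0]>8)&(h[...,0]<34)&(h[...,1]>90)&(h[...,2]>40))
for r in range(184,206): 
    c=np.nonzero(m[r,290:360])[0]+290; a=c[c<326];b=c[c>=326]; print(r,len(a),a.mean() if len(a) else 0,len(b),b.mean() if len(b) else 0,h[r,311,2],h[r,340,2])
a=[("world", (np.array([.4974,-.1927])-tcp[:2])@u,(np.array([.4974,-.1927])-tcp[:2])@v)];print(a)
```

```text
contacts [48.89  6.58] [49.07 -7.65]
tips [48.73  7.07] [48.74 -7.87]
tips [49.    6.99] [49.   -7.79]
tips [49.26  6.91] [49.26 -7.7 ]
184 9 313.0 10 337.5 171 164
185 11 313.0 12 337.5 183 160
186 12 312.5 13 337.0 198 179
187 13 313.0 14 337.5 211 180
188 13 313.0 14 337.5 212 177
189 13 313.0 14 337.5 211 183
190 14 312.5 14 337.5 202 182
191 13 313.0 14 337.5 168 171
192 12 312.5 12 337.5 114 127
193 11 313.0 12 337.5 81 80
194 10 312.5 11 338.0 73 75
195 9 311.0 10 339.5 78 70
196 8 310.5 8 340.5 83 76
197 9 310.0 9 341.0 96 82
198 10 309.5 10 341.5 101 91
199 11 309.0 11 342.0 100 94
200 11 309.0 12 342.5 100 95
201 11 309.0 12 342.5 100 96
202 12 309.5 13 342.0 99 90
203 12 309.5 13 342.0 99 93
204 12 308.5 12 342.5 98 91
205 12 308.5 12 342.5 97 92
[('world', np.float64(0.048613203844132584), np.float64(-0.00045432588393420903))]
```

Alignment is within about 0.3 mm and the gap matches (about 14.3 mm). Descending onto the contacts.

Call:
jog_arm --steps '[[[0, 0, 0.012, 0, 0, 0, 0.366], [0, 0, 0.01, 0, 0, 0, 0.366], [0, 0, 0.006, 0, 0, 0, 0.366], [0, 0, 0.004, 0, 0, 0, 0.366], [0, 0, 0.003, 0, 0, 0, 0.366], [0, 0, 0.002, 0, 0, 0, 0.366], [0, 0, 0, 0, 0, 0, 0.366], [0, 0, 0, 0, 0, 0, 0.366], [0, 0, 0, 0, 0, 0, 0.366]]]'

```text
clock: 15.42
eef_pos: [0.4503, -0.1802, 0.0697]
eef_rot: [-180.0, -0.0, -14.8]
ft_force: [-1.7, -0.2, 0.3]
width: 0.37
finger_force: 13.8
```

Run:
```python
from brass import *
I=info("wrist");im,d=optics.camera("wrist");cv2.imwrite("pics/f1.png",im);pickle.dump((I,d),open("f1.pkl","wb"))
s=monitor.get_state();print(s["eef_pos"],s["eef_rot"],s["width"],s["finger_force"],s["ft_force"])
a=cv2.resize(im[150:260,265:385],None,fx=5,fy=5,interpolation=2)
cv2.imwrite("pics/f1c.png",a)
def wz(r,c,d,I):
    p,q=ray("wrist",(r,c),I); return (p+q/(rot(I[2])[:,2]@q)*d[r,c])
for t,I_,d_,R,C in(("h1",)+pickle.load(open("h1.pkl","rb"))+((186,187,188,189),((311,312,313,314),(336,337,338,339))),):
    for C1 in C: print(t,np.round([np.median([wz(r,c,d_,I_)[2] for r in R for c in C1 if d_[r,c]>0] or [0])],4))
for r in range(176,206,2): print(r,[round(float(wz(r,c,d,I)[2]),4) if d[r,c]>0 else 0 for c in(308,310,312,314,316,334,336,338,340,342)])
```

```text
[ 0.45029226 -0.1802078   0.06971295] [-1.79996895e+02 -1.98401620e-02 -1.47773948e+01] 0.36967239430901716 13.755090641789138 [-1.07423503  0.42208808  0.13767883]
h1 [0.0449]
h1 [0.0446]
176 [0.0319, 0.0314, 0.0326, 0.032, 0.0316, 0.0317, 0.031, 0.0309, 0.0312, 0.0309]
178 [0.0314, 0.0319, 0.0309, 0.0315, 0.0315, 0.032, 0.0314, 0.0319, 0.0316, 0.0315]
180 [0.0311, 0.0311, 0.0325, 0.0302, 0.0304, 0.0311, 0.0308, 0.0313, 0.0312, 0.0315]
182 [0.0318, 0.0315, 0.0316, 0.0308, 0.0323, 0.0308, 0.0318, 0.0312, 0.0319, 0.0327]
184 [0.0319, 0.0325, 0.0317, 0.0318, 0.0324, 0.0314, 0.0328, 0.0314, 0.0317, 0.0326]
186 [0.0319, 0.0321, 0.0315, 0.0317, 0.0321, 0.0318, 0.032, 0.0322, 0.0328, 0.0317]
188 [0.0399, 0.0388, 0.0395, 0.0313, 0.0317, 0.0321, 0.0385, 0.04, 0.0392, 0.0391]
190 [0.0397, 0.0395, 0.0408, 0.039, 0.032, 0.0395, 0.0406, 0.0394, 0.0413, 0.0405]
192 [0.0398, 0.0446, 0.0442, 0.0404, 0.0388, 0.0397, 0.0394, 0.041, 0.0434, 0.0428]
194 [0.049, 0.0511, 0.0508, 0.0465, 0.039, 0.0389, 0.0397, 0.0479, 0.0509, 0.0511]
196 [0.0621, 0.0616, 0.0619, 0.0517, 0.0389, 0.04, 0.0392, 0.052, 0.0617, 0.0617]
198 [0.0642, 0.0624, 0.0642, 0.0618, 0.0393, 0.039, 0.0401, 0.0613, 0.0627, 0.0644]
200 [0.065, 0.0651, 0.0642, 0.0628, 0.0379, 0.0401, 0.0386, 0.0637, 0.0633, 0.065]
202 [0.0646, 0.0654, 0.0655, 0.0649, 0.0314, 0.0314, 0.0621, 0.0645, 0.0659, 0.0659]
204 [0.0678, 0.0664, 0.0654, 0.0652, 0.0306, 0.0326, 0.0626, 0.0652, 0.066, 0.067]
```

View pics/f1c.png

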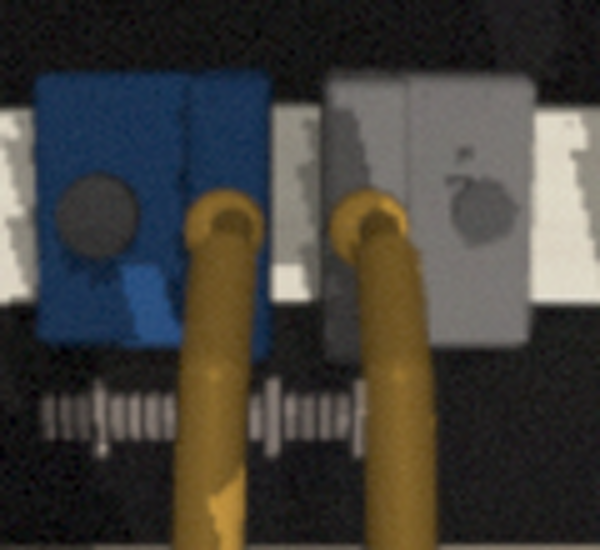

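Both tips are on their buttons (crop centres (225,228) and (369,227)). They sit about 0.8 mm to the right, and the press is nearer 5 mm than 4 mm. I'll lift off, shift left, and come down slightly less far.

Call:
jog_arm --steps '[[[0, 0, -0.005, 0, 0, 0, 0.366], [0, 0, -0.003, 0, 0, 0, 0.366], [0, -0.0008, 0, 0, 0, 0, 0.366], [0, 0, 0, 0, 0, 0, 0.366], [0, 0, 0.0025, 0, 0, 0, 0.366], [0, 0, 0.0025, 0, 0, 0, 0.366], [0, 0, 0.0015, 0, 0, 0, 0.366], [0, 0, 0.0008, 0, 0, 0, 0.366], [0, 0, 0, 0, 0, 0, 0.366], [0, 0, 0, 0, 0, 0, 0.366], [0, 0, 0, 0, 0, 0, 0.366]]]'

```text
clock: 16.85
eef_pos: [0.4504, -0.1794, 0.0703]
eef_rot: [180.0, 0.0, -14.8]
ft_force: [0.2, 0.2, 0.9]
width: 0.37
finger_force: 13.8
```

Run:
```python
from brass import *
I=info("wrist");im,d=optics.camera("wrist")
s=monitor.get_state();print(s["eef_pos"],s["eef_rot"],s["width"],s["finger_force"],s["ft_force"])
cv2.imwrite("pics/f2c.png",cv2.resize(im[150:260,265:385],None,fx=5,fy=5,interpolation=2))
def wz(r,c):
    p,q=ray("wrist",(r,c),I); return (p+q/(rot(I[2])[:,2]@q)*d[r,c])[2]
Z=np.array([[wz(r,c) for c in range(290,365)] for r in range(176,206)])
L=Z[:,:36]; Rr=Z[:,36:]
for q in(L,Rr): 
    k=q[(q>.036)&(q<.0425)]; print("button",np.median(k),len(k))
print("post",np.median(Z[:8]))
```

```text
[ 0.45037281 -0.17943385  0.07029707] [ 1.79998814e+02  2.43876037e-03 -1.47806158e+01] 0.366093786713077 13.763347738422453 [-0.25431195  0.42379019 -0.4192922 ]
button 0.04017683961505125 107
button 0.04003207127509581 111
post 0.02299458667740205
```

View pics/f2c.png

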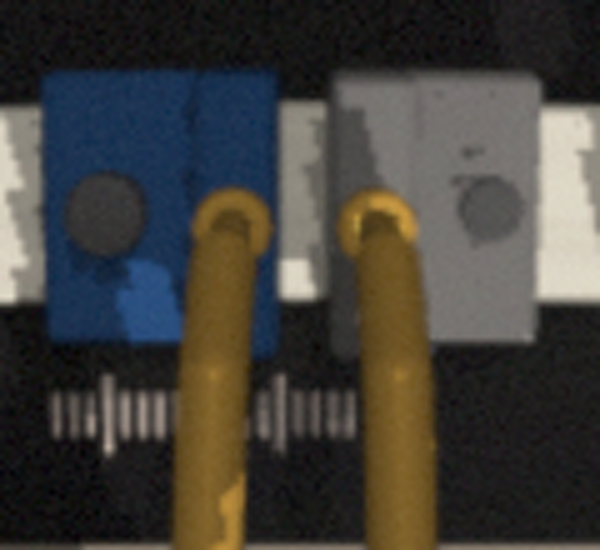

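Both tips are now centred (tips at 234 and 379, buttons at 233 and 377). The press is about 4 mm and the grip is steady.

```bash
python3 -c "
from station import workorder;print(workorder.job_done())"
```

```text
the job is handed in; nothing more can be done
None
```

The job is handed in. The arm is still holding the squeezed tweezers, tip gap about 14.3 mm, with one tip centred on each contact and both pressed about 4 mm, halfway in. The verdict wasn't shown.

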